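# Clamp a glued plaque in the bar clamp

### The arm

A 6-joint arm with a two-finger parallel gripper is mounted at the origin on the work surface. World frame = base frame: x ahead of the robot, y to its left, z up, the work surface at z = 0. Lengths are in m, angles in rad, forces in N, time in s.
With the tool pointing down it reaches from about 0.325 to 1 m from the base axis. Payload 5.1 kg.
Tool frame: the origin (TCP) lies midway between the tips of the shut fingers; the grasp point (between the pads) lies 19 mm behind it (env.tcp_to_grasp is the distance from the TCP to the grasp point, in m); z points along the fingers, x is the direction in which the jaws open and shut, and the axes are right-handed (so a half turn about z gives the same grasp; the last joint's range is limited). The gripper opens to 85 mm and grips with 20 to 120 N. Pads are 22 mm wide; open, the fingers measure 114 mm over their backs; the gripper's body (76 mm by 85 mm) begins 54 mm behind the grasp point. The pads swing forward as they close: fully open they stand 13 mm farther back than shut.
Start: joints at [-1.262, 0.124, 1.65, -0, 1.367, -0.083], TCP at [0.248, -0.601, 0.231] pointing down, gripper open.
Joint ranges: [-2.61, 2.61], [-1.02, 2.33], [0.03, 2.71], [-1.35, 4.49], [0.32, 2.68], [-2.91, 2.91]. Speed limits (rad/s): [2.57, 2.57, 3.14, 3.14, 3.14, 3.14].

### API

Orientations are given as a unit quaternion [x, y, z, w].
In Python, from rig import env gives the robot as it stands.
- The arm moves only by the tool apply_moves, never from a script. Its argument "series" is a list of rows, each a list of 3 entries, a list of its own where there are three numbers: the closure, from -1 (fully open) to 1 (shut), then the shift along the tool's x, y, z in cm, then the turn about the tool's z in degrees. A call has 1 to 10 rows; each row shifts and turns the commanded pose from where the row before left it, along the tool's axes as they then stand; what a row does not reach is not made up. A row lasts 1/8 s, in which the tool goes at most 62.5 mm and 10.7 degrees, less where a joint would pass 70% of its speed; a pose out of reach is approached as far as the arm can. A call with a gripper value outside its range is refused whole. The fingers move at their own pace and stop on an object; "newtons" is the grip in N (left out, the last holds). Time passes only in rows, so rows that do not move let the fingers close. It gives the time, the measured TCP pose, the force and the opening at its end, in the units of the state.
- env.read_state(): the state, without advancing time (a new reading comes with each control period).
- env.read_camera(name): name is "scene" or "side" or "wrist"; returns a dict with "image" (480x640x3 uint8, red, green, blue), "intrinsics" (3x3 intrinsics, pixels), "eye" and "attitude" of the camera in the world. Camera axes: x right, y down, z forward; pixel columns grow to the right and rows downward; lengths in m; the calibration is good to about 2 mm. A picture is of the moment at which its call begins. There is no depth.
- env.hand_in(): hands the job in, once; it reports no verdict.
Trained networks look in a picture, given as the dict that the camera call returned (one of the last four; its "shot" number tells which), for a name from the list of things; names that differ only in an ending like _2 or _b are one class to them, and where a whole thing is asked for, a point or a joint stands for the part that bears it (a point fixed in the world has none). Each returns a list of dicts, best first, with "confidence" (0 to 1); they miss things now and then, are a little off and sometimes report something else, mostly with a low value. They report only what shows in the picture. A call takes as long as a camera call.
- env.look_for(name, picture): "centre" ([column, row] in pixels, amid what is visible of it).
The state is a dict: "time": time; "joint_pos": joint angles; "joint_velocities": joint speeds; "tau": joint torques, N m; "tcp_pos": TCP position; "ee_rot": TCP orientation; "ft_force": force on the tool from outside, world axes, zero at the start; "moment": the same for the moment, N m; "width": finger opening in m.
Only numpy, scipy, OpenCV 4.12 (cv2) and the standard library are available. Lean on these libraries where they do the work, as an engineer would, in place of code of your own. Each camera call takes 0.05 s, during which the arm holds its last target. There are 200 camera calls.

### The job

The two boards of a wreath plaque, with glue on their edges, lie on the risers in the bar clamp. Slide the clamp's free jaw up against them gently, without ramming them, until the joint is closed and the jaw leans back and bites on its bar; then wind the spindle in with its tommy bar until it is hand-tight, a squeeze of about 50 N, felt as some 5 N of pull at the end of the tommy bar, and not much tighter, or the glue is squeezed out of the joint. Leave the boards flat on the risers with their ends in line, let go of the clamp, and disturb nothing else on the table.

Things in the scene. Friction and masses are not known exactly. Their poses are not given: they have to be found in the camera images.
- rig: Gluing board fixed to the table, grey laminate 440 x 240 x 10 mm, with a steel bar clamp along its middle, jaws up. Origin: under the board's middle, at table height; x along the clamp's bar from tommy bar to fixed jaw, z up. In this frame the bar is 10 mm thick (y), z 20 to 42 mm, x -114 to 175; two wooden risers (20 mm wide, middles y = +-50, x 30 to 145 mm, tops z = 70 mm) carry the work.
- fixed_face (a point): Middle of the fixed jaw's face, on the spindle's axis: rig frame x 150, y 0, z 79 mm. The spindle's axis runs along rig x at y = 0, z about 79 mm (at the tommy bar's end 3 to 8 mm lower, as the jaw leans).
- jaw: The free jaw, a dark casting that slides along the bar. Origin: middle of its guide, on the bar's centre line (z 31 mm); axes as the rig's when upright. It has play: it rests leaning back 0.03 rad (top towards the tommy bar), leans to 0.06 under load, and bites the harder the more its pad is pressed back. It starts 40 to 80 mm short of where the joint is closed.
- jaw_grip (a point): Where to pinch the free jaw, in the middle of its guide, 44 mm above the table. The guide is 32 mm wide (rig y; flat sides, pinch across y from above), 46 mm long (x), 14 to 56 mm above the table; on it stands an arm 14 mm wide up to 89 mm. Pushed low, with fingertips at 25 to 30 mm height, it slides with 3 to 10 N at 20 to 30 mm/s; pushed at its top it leans and jams. 14 to 16 N shows the work is met.
- spindle (a joint): Angle of the spindle, rad, -1.3 to 1.3 at the start, at most 20. Growing is tightening: clockwise seen from the tommy-bar end; 4 mm of pad travel a turn. It turns freely (0.02 N m) until the pad bears on the work; then the torque to turn it grows by about 0.005 N m per newton of squeeze, and the squeeze by 8 to 20 N per radian. It does not unwind by itself.
- spindle_head (a point): Middle of the spindle's head (22 mm in diameter, 22 mm long), on the axis, 115 mm behind the free jaw's middle (towards rig -x) at spindle angle 0. The tommy bar passes through here, square to the axis. The bar of the clamp and the board's top (z 10 mm) leave the tommy bar free to go right round.
- tommy_a (a point): Middle of one end ball of the tommy bar, 55 mm from the axis. The tommy bar is a straight steel rod 8 mm in diameter with a 15 mm ball on each end; it turns in the plane across rig x. At spindle angle t this arm points along rig (0, -cos t, -sin t): tightening brings it from above down on the rig -y side. Closed fingertips can push an arm round; a pinched one must turn between the fingers.
- tommy_b (a point): Middle of the opposite end ball, 55 mm from the axis; at spindle angle 0 it points along rig +y, and tightening moves it up.
- pad_face (a point): Middle of the pressing face: a round steel pad 26 mm in diameter on the spindle's front end, 40 mm ahead of the free jaw's middle at spindle angle 0.
- far_board: The light wooden board next to the fixed jaw, 60 mm (its x, along the clamp) x 150 mm (its y) x 18 mm, 0.1 kg, loose on the risers. Origin: middle of its underside; axes as the rig's. It starts 1 to 3 mm from the fixed jaw's face.
- near_board: The second board, the same, on the free jaw's side, loose on the risers with an open gap of 6 to 18 mm to the far board. Same origin and axes.
- offcut: Bystander: offcut of wood, 50 x 32 x 18 mm, on a rear corner of the gluing board.
- wax_block: Bystander: pale wax block, 46 x 30 x 16 mm, on the other rear corner of the gluing board.
- glue_bottle: Bystander: white glue bottle, 62 mm in diameter, 165 mm tall, to the right.
- ribbon_reel: Bystander: ribbon reel lying flat, 70 mm in diameter, 28 mm high, to the right.
- bell: Bystander: brass bell standing on its mouth, 72 mm in diameter, 72 mm tall, to the left.
- pine_cone: Bystander: pine cone standing up, 50 mm in diameter, 60 mm tall, to the left.
- bead_jar: Bystander: glass jar, 64 mm in diameter, 85 mm tall, to the right.
- gift_tray: Bystander: open cardboard tray, 130 x 100 x 45 mm, to the right of the robot.

How it is judged:
By the outcome, as a careful person would: the job done as asked, in the order asked, and still so for the second after the job is handed in, with the robot touching nothing.
It also fails if it takes over 64 s, if anything falls off the work surface, if the arm or the gripper's body presses on something with over 40 N, if the wrist force passes 120 N, or if a joint passes its speed limit or range.

## Working session

There is one attempt and no reset: what is moved stays moved. The work goes in short steps, Python scripts to look and compute and a tool call to move; the robot and the scene stay as the last step left them, time stands still between calls to the robot, and variables do not carry over. Pictures are saved under pics/ and viewed, about 8 in all and at most 12, crops included, and the job is handed in when it is done.

Besides the shell and the picture viewer there is one more tool, called after "Call:" as name([rows], argument=value, ...), one row to a line, values as JSON. apply_moves: Moves the arm, as the interface text tells. Its arguments: {"type":"object","properties":{"series":{"type":"array"},"newtons":{"type":"number"}},"required":["series"]}

```bash
mkdir -p pics; ls; cat > h.py <<'E'
import numpy as np, cv2
from scipy.spatial.transform import Rotation as R
from rig import env
def att(p):
    a=np.array(p["attitude"],float)
    return a if a.shape==(3,3) else R.from_quat(a).as_matrix()
def ray(p,c):
    d=np.linalg.inv(np.array(p["intrinsics"]))@np.array([c[0],c[1],1.]); d=att(p)@d
    return np.array(p["eye"]),d/np.linalg.norm(d)
def onz(p,c,z):
    o,d=ray(p,c); return o+d*(z-o[2])/d[2]
def tri(L):
    A=np.zeros((3,3));b=np.zeros(3)
    for p,c in L:
        o,d=ray(p,c);M=np.eye(3)-np.outer(d,d);A+=M;b+=M@o
    X=np.linalg.solve(A,b)
    return X,[np.linalg.norm(np.cross(X-ray(p,c)[0],ray(p,c)[1])) for p,c in L]
def proj(p,X):
    q=np.array(p["intrinsics"])@(att(p).T@(np.array(X)-np.array(p["eye"])));return q[:2]/q[2]
def save(p,n): cv2.imwrite("pics/"+n,cv2.cvtColor(p["image"],cv2.COLOR_RGB2BGR))
E
python3 - <<'E'
from h import *
P={n:env.read_camera(n) for n in("scene","side","wrist")}
for n,p in P.items(): print(n,np.round(p["eye"],3),np.round(p["attitude"],3).tolist(),np.round(p["intrinsics"],1).tolist())
np.set_printoptions(precision=4,suppress=True)
D={}
for k in "rig jaw jaw_grip fixed_face spindle_head tommy_a tommy_b pad_face far_board near_board offcut wax_block".split():
    for n in("scene","side","wrist"):
        r=env.look_for(k,P[n])[:3]; D[k,n]=r
        print(k,n,[(np.round(x["centre"],1).tolist(),round(x["confidence"],2)) for x in r])
    if D[k,"scene"] and D[k,"side"]:
        print("   ",*tri([(P["scene"],D[k,"scene"][0]["centre"]),(P["side"],D[k,"side"][0]["centre"])]))
save(P["scene"],"s0.png");save(P["side"],"d0.png")
print(env.read_state())
E
```

```text
pics
scene [1.284 0.349 0.85 ] [0.483, 0.777, -0.342, -0.214] [[487.6, 0.0, 311.1], [0.0, 487.6, 241.3], [0.0, 0.0, 1.0]]
side [ 0.064 -1.163  1.318] [0.904, -0.183, 0.071, -0.379] [[606.8, 0.0, 323.2], [0.0, 606.8, 240.5], [0.0, 0.0, 1.0]]
wrist [ 0.321 -0.571  0.373] [0.821, -0.549, -0.087, 0.128] [[381.3, 0.0, 318.8], [0.0, 381.3, 246.6], [0.0, 0.0, 1.0]]
rig scene [([321.6, 282.3], 0.84)]
rig side [([327.6, 261.6], 0.91)]
rig wrist []
    [ 0.5495  0.0129 -0.0259] [np.float64(0.003653588817427747), np.float64(0.0036535888174276084)]
jaw scene [([292.0, 236.5], 0.8)]
jaw side [([330.7, 270.8], 0.76)]
jaw wrist []
    [ 0.5133 -0.0889  0.0524] [np.float64(0.006871594174062946), np.float64(0.006871594174062992)]
jaw_grip scene [([293.1, 239.0], 0.81), ([270.1, 224.5], 0.34)]
jaw_grip side [([327.7, 271.8], 0.83)]
jaw_grip wrist []
    [ 0.5089 -0.085   0.044 ] [np.float64(0.0035661928763286504), np.float64(0.003566192876328799)]
fixed_face scene [([320.5, 279.1], 0.8)]
fixed_face side [([330.9, 258.7], 0.63), ([322.7, 400.1], 0.45)]
fixed_face wrist []
    [ 0.5564  0.0101 -0.0112] 
[... 1538 characters left out ...]
at64(0.0920658540529359)]
wax_block scene [([253.4, 262.4], 0.81)]
wax_block side [([363.2, 280.3], 0.68)]
wax_block wrist []
    [ 0.5995 -0.1408  0.0221] [np.float64(0.001145388517178097), np.float64(0.0011453885171779055)]
{'time': 1.95, 'joint_pos': array([-1.2616,  0.1238,  1.6503,  0.    ,  1.3675, -0.0826]), 'joint_velocities': array([ 0.0004, -0.0009,  0.0013, -0.0011, -0.0002, -0.0003]), 'tau': array([  0.0003, -42.358 , -36.5747,  -0.0001,   0.0007,   0.    ]), 'tcp_pos': array([ 0.2482, -0.6007,  0.2313]), 'ee_rot': array([ 0.8312, -0.5559,  0.    , -0.    ]), 'ft_force': array([-1.0558,  0.3167,  0.6051]), 'moment': array([-0.0075,  0.0346,  0.0215]), 'width': 0.0857071832503236}
```

```bash
python3 - <<'E'
import cv2,numpy as np
s=cv2.imread("pics/s0.png");d=cv2.imread("pics/d0.png")
cv2.imwrite("pics/s0c.png",cv2.resize(s[160:360,200:440],(720,600),interpolation=cv2.INTER_CUBIC))
cv2.imwrite("pics/d0c.png",cv2.resize(d[160:340,220:440],(733,600),interpolation=cv2.INTER_CUBIC))
E
```

```text
(no output)
```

View pics/s0c.png

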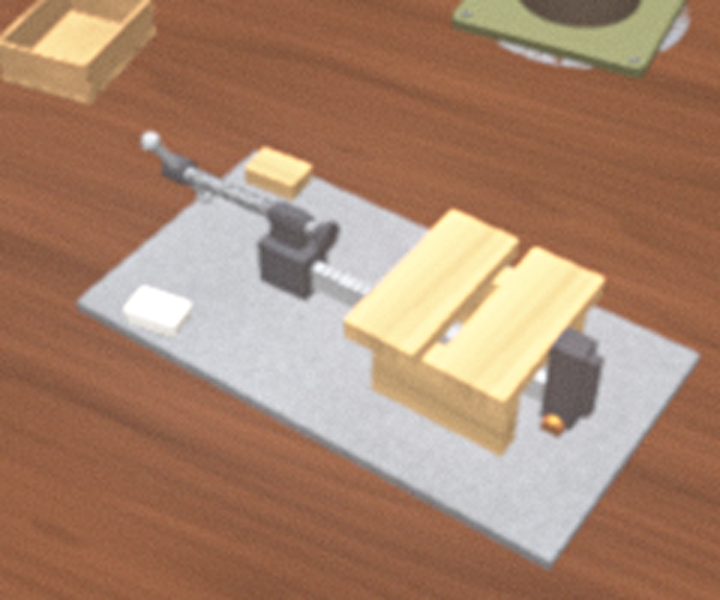

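View pics/d0c.png

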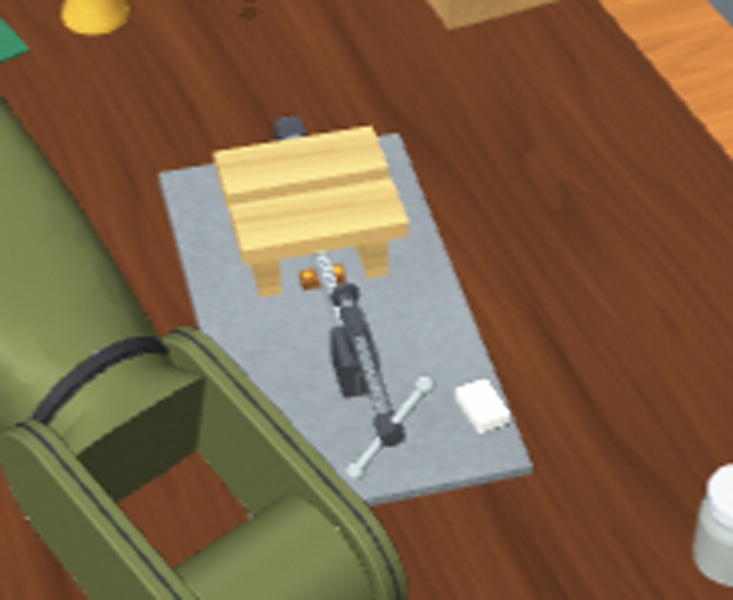

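View pics/d0.png

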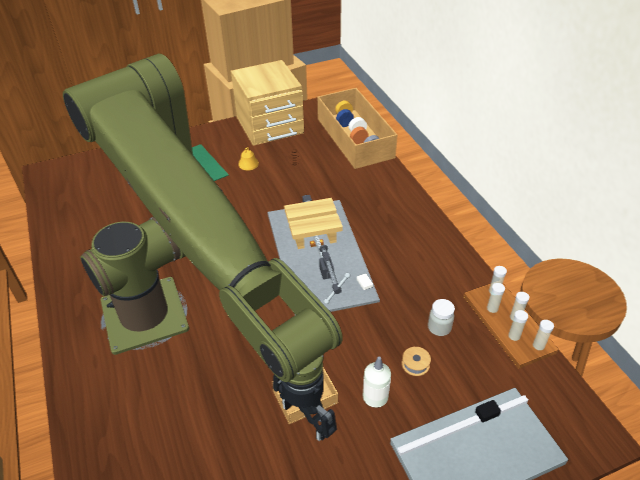

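```bash
cat >> h.py <<'E'
np.set_printoptions(precision=4,suppress=True)
E
python3 - <<'E'
from h import *
S=env.read_camera("scene");D=env.read_camera("side")
sc=lambda c,r:(200+c/3,160+r/3); dc=lambda c,r:(220+c/3.333,160+r/3.333)
cs=[onz(S,sc(*q),.01) for q in[(80,305),(255,150),(697,355),(548,563)]]
cd=[onz(D,dc(*q),.01) for q in[(530,467),(0,0),(160,175),(400,133)]]
print(np.array(cs));print(np.array(cd))
print([np.linalg.norm(cs[i]-cs[(i+1)%4]) for i in range(4)])
b1=tri([(S,sc(149,140)),(D,dc(425,383))]);b1b=tri([(S,sc(149,140)),(D,dc(353,471))])
h=tri([(S,sc(178,168)),(D,dc(390,430))]);print(b1,b1b,h)
print("other ball s", tri([(S,sc(205,195)),(D,dc(353,471))]),tri([(S,sc(205,195)),(D,dc(425,383))]))
# board top corners z=.088: near board near edge etc.
for q in[(345,322),(452,210),(518,240),(412,353),(430,350),(540,248),(605,280),(505,400)]: print(q,onz(S,sc(*q),.088))
E
```

```text
[[ 0.6173 -0.2083  0.01  ]
 [ 0.3773 -0.1768  0.01  ]
 [ 0.4489  0.2571  0.01  ]
 [ 0.6857  0.2196  0.01  ]]
[[ 0.6127 -0.2143  0.01  ]
 [ 0.3805  0.5865  0.01  ]
 [ 0.4468  0.2544  0.01  ]
 [ 0.6849  0.2192  0.01  ]]
[np.float64(0.24202682427818595), np.float64(0.43977407560333687), np.float64(0.2397963075113855), np.float64(0.4333397122107862)]
(array([ 0.5268, -0.187 ,  0.1241]), [np.float64(0.00022283961856027132), np.float64(0.00022283961856006234)]) (array([ 0.4624, -0.2191,  0.0737]), [np.float64(0.011932302635532984), np.float64(0.01193230263553311)]) (array([ 0.4981, -0.182 ,  0.0755]), [np.float64(0.0005907001765514071), np.float64(0.0005907001765514124)])
other ball s (array([ 0.4697, -0.1744,  0.0279]), [np.float64(0.0006768195365774112), np.float64(0.0006768195365775085)]) (array([ 0.536 , -0.1444,  0.0837]), [np.float64(0.010654072530011166), np.float64(0.010654072530011112)])
(345, 322) [0.6083 0.0263 0.088 ]
(452, 210) [0.4589 0.048  0.088 ]
(518, 240) [0.4688 0.1075 0.088 ]
(412, 353) [0.615  0.0827 0.088 ]
(430, 350) [0.6065 0.093  0.088 ]
(540, 248) [0.4699 0.1259 0.088 ]
(605, 280) [0.4817 0.1821 0.088 ]
(505, 400) [0.6271 0.1584 0.088 ]
```

Call:
apply_moves([
  [-1,[-3.9,-4.5,0],0],
  [-1,[-3.9,-4.5,0],0],
  [-1,[-3.9,-4.5,0],0],
  [-1,[-3.9,-4.5,0],0],
  [-1,[-3.9,-4.5,0],0],
  [-1,[-3.9,-4.5,0],0],
  [-1,[-3.9,-4.5,0],0],
  [-1,[-3.9,-4.5,0],0],
  [-1,[-3.9,-4.5,0],0],
  [-1,[-3.9,-4.5,0],-9],
], newtons=40)

```text
time: 3.3
tcp_pos: [0.5158, -0.0666, 0.2317]
ee_rot: [0.873, -0.487, 0.001, -0.0]
ft_force: [1.3, -0.6, 0.7]
width: 0.0851
```

Call:
apply_moves([
  [-1,[0,0,0],-10],
  [-1,[0,0,0],-10],
  [-1,[0,0,0],-10],
  [-1,[0,0,0],-10],
  [-1,[0,0,0],-9.5],
  [-1,[0,0,0],0],
])

```text
time: 4.05
tcp_pos: [0.5152, -0.0685, 0.2314]
ee_rot: [0.997, -0.08, 0.0, 0.0]
ft_force: [-0.2, 0.8, 0.0]
width: 0.0853
```

```bash
python3 - <<'E'
from h import *
W=env.read_camera("wrist");D=env.read_camera("side");save(W,"w1.png")
print(W["eye"],np.round(att(W),3).tolist())
for k in("jaw_grip","spindle_head","fixed_face","near_board","jaw"):
    r=env.look_for(k,W)[:2];print(k,[(np.round(x["centre"],1),round(x["confidence"],2)) for x in r], onz(W,r[0]["centre"],.044) if r else "")
c=np.array([.531,.022]);a=np.radians(81);u=np.array([np.cos(a),np.sin(a)]);v=np.array([-u[1],u[0]])
im=cv2.cvtColor(W["image"],cv2.COLOR_RGB2BGR)
for X in[(30,50,70),(30,-50,70),(145,50,70),(-114,0,42),(150,0,79),(-91,16,56),(-91,-16,56),(-91,0,89),(-220,-120,10),(-220,120,10)]:
    w=np.r_[c+u*X[0]/1e3+v*X[1]/1e3,X[2]/1e3];q=proj(W,w);print(X,w,q)
    if 0<q[0]<640 and 0<q[1]<480: cv2.circle(im,tuple(int(z) for z in q),3,(0,0,255),1)
cv2.imwrite("pics/w1m.png",im)
E
```

```text
[0.528  0.0084 0.3742] [[0.987, -0.151, -0.049], [-0.159, -0.94, -0.301], [-0.0, 0.304, -0.953]]
jaw_grip [(array([322.7, 257.2]), 0.97)] [ 0.5131 -0.1064  0.044 ]
spindle_head [(array([322.7, 317.3]), 0.68)] [ 0.5035 -0.1672  0.044 ]
fixed_face [(array([320. , 318.7]), 0.71), (array([320.8, 187.5]), 0.63)] [ 0.5006 -0.1683  0.044 ]
near_board [(array([323.1,  42. ]), 0.94), (array([321. , 316.2]), 0.38)] [0.541  0.0683 0.044 ]
jaw [(array([321.8, 255.9]), 0.74)] [ 0.5124 -0.105   0.044 ]
(30, 50, 70) [0.4863 0.0595 0.07  ] [250.8924  61.3799]
(30, -50, 70) [0.5851 0.0438 0.07  ] [388.8557  60.9547]
(145, 50, 70) [0.5043 0.173  0.07  ] [ 240.5451 -138.4876]
(-114, 0, 42) [ 0.5132 -0.0906  0.042 ] [320.0875 240.2517]
(150, 0, 79) [0.5545 0.1702 0.079 ] [ 319.5193 -158.9352]
(-91, 16, 56) [ 0.501  -0.0654  0.056 ] [301.4079 219.3035]
(-91, -16, 56) [ 0.5326 -0.0704  0.056 ] [338.7724 219.2063]
(-91, 0, 89) [ 0.5168 -0.0679  0.089 ] [320.2133 229.3271]
(-220, -120, 10) [ 0.6151 -0.2141  0.01  ] [431.9024 325.8752]
(-220, 120, 10) [ 0.3781 -0.1765  0.01  ] [208.5134 326.3835]
```

View pics/w1m.png

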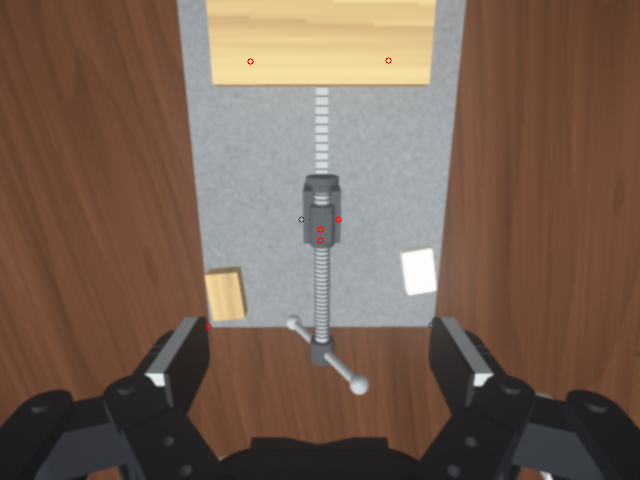

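Call:
apply_moves([
  [-1,[0.3,-0.1,4],0],
  [-1,[0,0,5],0],
  [-1,[0,0,5],0],
  [-1,[0,0,4],0],
  [-1,[0,0,2],0],
  [-1,[0,0,0.5],0],
])

```text
time: 5.15
tcp_pos: [0.517, -0.0677, 0.0246]
ee_rot: [0.997, -0.079, -0.002, -0.0]
ft_force: [0.1, -0.7, 0.2]
width: 0.0855
```

Call:
apply_moves([
  [0.2,[0,0,0],0],
  [0.5,[0,0,0],0],
  [1,[0,0,0],0],
  [1,[0,0,0],0],
  [1,[0,0,0],0],
], newtons=40)

```text
time: 5.78
tcp_pos: [0.5177, -0.0679, 0.0277]
ee_rot: [0.997, -0.079, -0.001, 0.0]
ft_force: [-7.8, 0.1, 8.2]
width: 0.0316
```

Call:
apply_moves([
  [1,[-0.1,0,-0.2],0],
  [1,[0,-0.3,0],0],
  [1,[0,-0.3,0],0],
  [1,[0,-0.3,0],0],
])

```text
time: 6.28
tcp_pos: [0.519, -0.0587, 0.0279]
ee_rot: [0.997, -0.079, 0.001, -0.0]
ft_force: [4.8, -0.9, -8.5]
width: 0.0314
```

Call:
apply_moves([
  [1,[0.03,-0.3,0.1],0],
  [1,[0,-0.3,0],0],
  [1,[0,-0.3,0],0],
  [1,[0,-0.3,0],0],
  [1,[0,-0.3,0],0],
  [1,[0,-0.3,0],0],
  [1,[0,-0.3,0],0],
  [1,[0,-0.3,0],0],
])

```text
time: 7.28
tcp_pos: [0.5229, -0.0352, 0.0278]
ee_rot: [0.997, -0.079, -0.0, 0.0]
ft_force: [-3.6, -1.0, 5.5]
width: 0.0313
```

Call:
apply_moves([
  [1,[0,-0.3,0],0],
  [1,[0,-0.3,0],0],
  [1,[0,-0.3,0],0],
  [1,[0,-0.3,0],0],
  [1,[0,-0.3,0],0],
  [1,[0,-0.3,0],0],
  [1,[0,-0.3,0],0],
  [1,[0,-0.3,0],0],
  [1,[0,-0.3,0],0],
  [1,[0,-0.3,0],0],
])

```text
time: 8.52
tcp_pos: [0.5276, -0.0055, 0.0278]
ee_rot: [0.997, -0.079, -0.0, 0.0]
ft_force: [-2.8, -0.5, 5.6]
width: 0.0319
```

Call:
apply_moves([
  [1,[0,-0.25,0],0],
  [1,[0,-0.25,0],0],
  [1,[0,-0.25,0],0],
])

```text
time: 8.9
tcp_pos: [0.5287, 0.0017, 0.0278]
ee_rot: [0.997, -0.079, -0.0, 0.0]
ft_force: [-3.4, -1.5, 5.6]
width: 0.0315
```

Call:
apply_moves([
  [1,[0,-0.25,0],0],
  [1,[0,-0.25,0],0],
  [1,[0,-0.25,0],0],
])

```text
time: 9.28
tcp_pos: [0.5299, 0.009, 0.0278]
ee_rot: [0.997, -0.079, -0.0, 0.0]
ft_force: [-3.1, -2.2, 5.7]
width: 0.0314
```

Call:
apply_moves([
  [1,[0,-0.2,0],0],
  [1,[0,-0.15,0],0],
])

```text
time: 9.52
tcp_pos: [0.5303, 0.0118, 0.0278]
ee_rot: [0.997, -0.078, -0.0, 0.001]
ft_force: [-5.1, -9.4, 6.8]
width: 0.0316
```

Call:
apply_moves([
  [1,[0,-0.05,0],0],
  [1,[0,0,0],0],
])

```text
time: 9.78
tcp_pos: [0.5303, 0.0118, 0.0278]
ee_rot: [0.997, -0.079, -0.0, 0.001]
ft_force: [-4.6, -6.5, 6.3]
width: 0.0315
```

Call:
apply_moves([
  [1,[0,-0.1,0],0],
  [1,[0,-0.1,0],0],
])

```text
time: 10.02
tcp_pos: [0.5303, 0.0118, 0.0278]
ee_rot: [0.997, -0.078, -0.001, 0.003]
ft_force: [-7.1, -18.0, 7.5]
width: 0.0315
```

```bash
python3 - <<'E'
from h import *
W=env.read_camera("wrist");S=env.read_camera("scene")
a=cv2.cvtColor(W["image"],cv2.COLOR_RGB2BGR)[0:300,140:500]
b=cv2.resize(cv2.cvtColor(S["image"],cv2.COLOR_RGB2BGR)[200:320,270:430],(400,300),interpolation=cv2.INTER_CUBIC)
cv2.imwrite("pics/w2.png",np.hstack([a,b]))
E
```

```text
(no output)
```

View pics/w2.png

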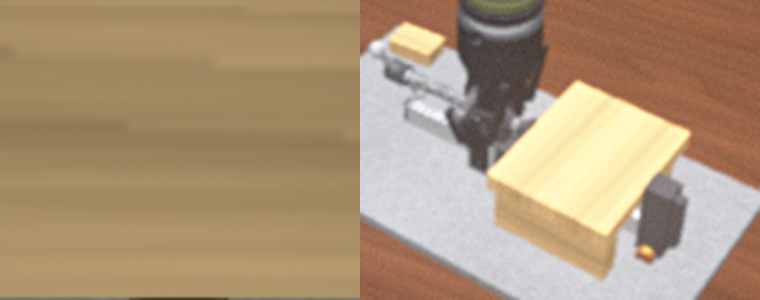

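Call:
apply_moves([
  [-0.2,[0,0.1,0],0],
  [-0.6,[0,0,0],0],
  [-0.6,[0,0,0],0],
  [-0.6,[0,0,-1],0],
  [-0.6,[0,0,-3],0],
  [-0.6,[0,0,-5],0],
  [0,[0,0,-5],0],
  [1,[0,5,0],0],
  [1,[0,5,0],0],
])

```text
time: 11.25
tcp_pos: [0.5156, -0.0853, 0.1696]
ee_rot: [0.997, -0.078, 0.002, 0.0]
ft_force: [0.3, -1.5, 0.1]
width: 0.0141
```

```bash
python3 - <<'E'
from h import *
W=env.read_camera("wrist");S=env.read_camera("scene");D=env.read_camera("side")
for k in("tommy_a","spindle_head","jaw_grip"):
    for n,p in(("S",S),("D",D)):
        r=env.look_for(k,p)[:2];print(k,n,[(np.round(x["centre"],1),round(x["confidence"],2)) for x in r])
f=lambda p:cv2.cvtColor(p["image"],cv2.COLOR_RGB2BGR)
print(W["eye"],np.round(att(W),3).tolist())
s=cv2.resize(f(S)[195:295,230:330],(400,400),interpolation=cv2.INTER_CUBIC)
d=cv2.resize(f(D)[200:300,280:380],(400,400),interpolation=cv2.INTER_CUBIC)
cv2.imwrite("pics/w3.png",np.hstack([s,d]))
E
```

```text
tommy_a S [(array([295.2, 236.9]), 0.77)]
tommy_a D [(array([374.5, 381.7]), 0.65), (array([326.7, 263.7]), 0.53)]
spindle_head S [(array([293.7, 236.1]), 0.85)]
spindle_head D [(array([327.2, 261.2]), 0.77), (array([375.1, 383.4]), 0.43)]
jaw_grip S [(array([316.2, 246.5]), 0.57), (array([223.4, 171. ]), 0.38)]
jaw_grip D [(array([321.1, 250.5]), 0.95)]
[ 0.5277 -0.0082  0.3123] [[0.988, -0.149, -0.044], [-0.155, -0.941, -0.302], [0.003, 0.305, -0.952]]
```

View pics/w3.png

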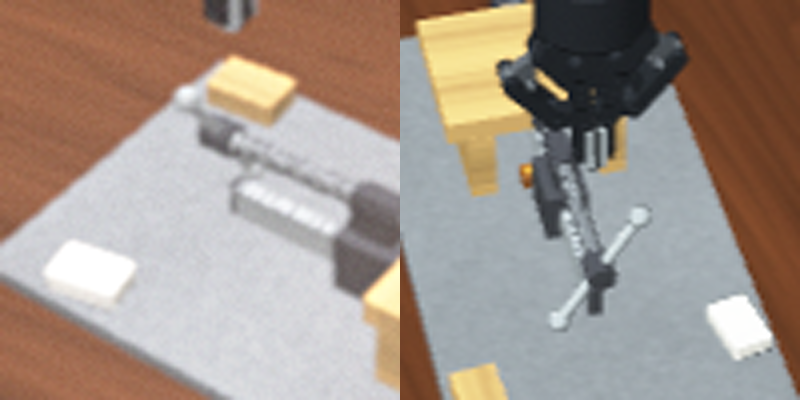

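```bash
cat >> h.py <<'E'
C0=np.array([.5325,.022]);_a=np.radians(81);U=np.array([np.cos(_a),np.sin(_a)]);V=np.array([-U[1],U[0]])
def rigc(X): d=np.array(X)[:2]-C0; return np.array([d@U,d@V,X[2]])*1e3
E
python3 - <<'E'
from h import *
S=env.read_camera("scene");D=env.read_camera("side")
sc=lambda c,r:(230+c/4,195+r/4); dc=lambda c,r:(280+c/4,200+r/4)
for a,b in(((185,97),(240,215)),((215,132),(200,270)),):
    X,e=tri([(S,sc(*a)),(D,dc(*b))]);print(X,rigc(X),e)
print(rigc(env.read_state()["tcp_pos"]))
E
```

```text
[ 0.5398 -0.1073  0.124 ] [-126.6123  -27.4454  124.0297] [np.float64(0.0001353480088880933), np.float64(0.00013534800888813147)]
[ 0.5118 -0.1042  0.0771] [-127.8569    0.7221   77.0501] [np.float64(0.00043618153091994435), np.float64(0.00043618153091995536)]
[-107.2486    0.739   167.2103]
```

Call:
apply_moves([
  [1,[2.8,2,0],0],
  [1,[0,0,2.7],0],
  [1,[0,0,0],0],
  [1,[0.4,0,0.8],0],
  [1,[0.4,0,0.7],0],
  [1,[0.8,0,0.8],0],
  [1,[0,0,0],0],
])

```text
time: 12.68
tcp_pos: [0.5569, -0.1119, 0.1181]
ee_rot: [0.997, -0.079, 0.001, 0.0]
ft_force: [3.1, -1.9, 3.9]
width: 0.0001
```

Call:
apply_moves([
  [1,[0.5,0,0.9],0],
  [1,[0.4,0,1.0],0],
])

```text
time: 12.92
tcp_pos: [0.5669, -0.1138, 0.1]
ee_rot: [0.997, -0.079, 0.003, 0.001]
ft_force: [6.3, -2.6, 4.3]
width: -0.0001
```

Call:
apply_moves([
  [1,[0.2,0,1.1],0],
  [1,[0,0,0.2],0],
])

```text
time: 13.18
tcp_pos: [0.5695, -0.1144, 0.0866]
ee_rot: [0.997, -0.079, 0.004, 0.001]
ft_force: [8.8, -5.2, 3.7]
width: 0.0003
```

```bash
python3 - <<'E'
from h import *
S=env.read_camera("scene");D=env.read_camera("side")
f=lambda p:cv2.cvtColor(p["image"],cv2.COLOR_RGB2BGR)
s=cv2.resize(f(S)[195:295,230:330],(400,400),interpolation=cv2.INTER_CUBIC)
d=cv2.resize(f(D)[200:300,280:380],(400,400),interpolation=cv2.INTER_CUBIC)
cv2.imwrite("pics/w4.png",np.hstack([s,d]))
st=env.read_state();print(st["ft_force"],st["moment"],rigc(st["tcp_pos"]))
E
```

```text
[ 8.9899 -3.6338  2.6768] [-0.7023 -1.5797  0.0308] [-128.8561  -58.0047   87.0102]
```

View pics/w4.png

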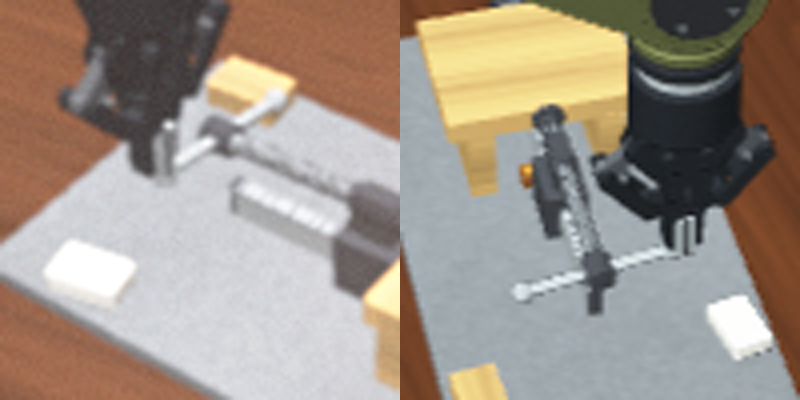

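```bash
python3 - <<'E'
from h import *
S=env.read_camera("scene");D=env.read_camera("side")
sc=lambda c,r:(230+c/4,195+r/4); dc=lambda c,r:(280+c/4,200+r/4)
for a,b in(((277,100),(121,292)),((215,132),(200,270)),):
    X,e=tri([(S,sc(*a)),(D,dc(*b))]);print(X,rigc(X),e)
def ball(ph,s): # s=+1 a
    y,z=-s*.055*np.sin(ph),.075+s*.055*np.cos(ph); w=C0+U*-.127+V*y; return np.r_[w,z]
for ph in np.arange(1,2.2,.1): print(round(ph,1),(proj(S,ball(ph,-1))-[230,195])*4,(proj(D,ball(ph,-1))-[280,200])*4)
E
```

```text
[ 0.4568 -0.0912  0.0655] [-123.6369   57.0878   65.4749] [np.float64(0.00023359859429866758), np.float64(0.0002335985942988063)]
[ 0.5118 -0.1042  0.0771] [-127.8569    0.7221   77.0501] [np.float64(0.00043618153091994435), np.float64(0.00043618153091995536)]
1.0 [262.6838 131.769 ] [137.5007 311.8516]
1.1 [265.1281 123.7159] [133.5582 308.0198]
1.2 [267.108  115.7519] [130.2722 303.8042]
1.3 [268.6037 107.9483] [127.6797 299.2439]
1.4 [269.5986 100.3759] [125.8113 294.382 ]
1.5 [270.0803  93.1049] [124.6908 289.265 ]
1.6 [270.0403  86.204 ] [124.3348 283.9429]
1.7 [269.4742  79.7399] [124.7523 278.4684]
1.8 [268.3821  73.777 ] [125.944  272.8964]
1.9 [266.7687  68.3767] [127.9029 267.2838]
2.0 [264.6435  63.5966] [130.6134 261.6885]
2.1 [262.021   59.4899] [134.0516 256.1688]
2.2 [258.9207  56.1049] [138.1854 250.7831]
```

Call:
apply_moves([
  [1,[0,0,-3],0],
  [1,[-1.3,0,0],0],
  [1,[0,0,0],0],
  [1,[0,0,0],0],
])

```text
time: 13.88
tcp_pos: [0.5517, -0.1105, 0.1134]
ee_rot: [0.997, -0.079, -0.002, -0.0]
ft_force: [1.0, 0.4, -0.7]
width: 0.0003
```

```bash
cat > st.py <<'E'
from h import *
F=[]
for _ in range(2): env.read_camera("side"); s=env.read_state(); F.append(np.r_[s["ft_force"],s["moment"]])
F=np.mean(F,0); print(s["time"],F,"rigF x,y",F[:2]@U,F[:2]@V,rigc(s["tcp_pos"]))
E
python3 st.py
```

```text
13.975 [ 0.5607 -0.08    0.3533  0.0293 -0.0032  0.0207] rigF x,y 0.00870225955291036 -0.5663179762019688 [-127.9597  -40.4584  114.0297]
```

Call:
apply_moves([
  [1,[0,0,2.6],0],
  [1,[0,0,0.4],0],
  [1,[0,0,0.4],0],
  [1,[0,0,0.4],0],
])

```text
time: 14.48
tcp_pos: [0.5536, -0.1108, 0.0779]
ee_rot: [0.997, -0.079, 0.0, -0.0]
ft_force: [-1.8, 1.6, 2.9]
width: 0.0
```

```bash
python3 st.py
```

```text
14.575 [-0.6568  0.8466  1.5946  0.1947  0.0635  0.0088] rigF x,y 0.7334680369869332 0.7811709409871461 [-127.9609  -41.5018   77.5322]
```

Call:
apply_moves([
  [1,[0,0,0.4],0],
  [1,[0,0,0.4],0],
  [1,[0,0,0.4],0],
])

```text
time: 14.95
tcp_pos: [0.5535, -0.111, 0.0654]
ee_rot: [0.997, -0.079, 0.0, 0.0]
ft_force: [-0.3, 1.6, 3.9]
width: 0.0001
```

Call:
apply_moves([
  [1,[0,0,0.4],0],
  [1,[0,0,0.4],0],
  [1,[0,0,0.4],0],
])

```text
time: 15.32
tcp_pos: [0.5534, -0.1113, 0.0532]
ee_rot: [0.997, -0.079, 0.0, 0.0]
ft_force: [-0.7, 1.1, 4.1]
width: -0.0003
```

```bash
python3 st.py
```

```text
15.425 [-0.093  -0.1779  3.4355 -0.0532  0.0284  0.0081] rigF x,y -0.19028896154128172 0.06406713981558784 [-128.4206  -41.238    52.8426]
```

Call:
apply_moves([
  [1,[-0.2,0,0.3],0],
  [1,[-0.2,0,0.3],0],
  [1,[-0.2,0,0.3],0],
  [1,[-0.1,0,0.2],0],
])

```text
time: 15.92
tcp_pos: [0.5465, -0.1098, 0.0424]
ee_rot: [0.997, -0.079, 0.0, -0.0]
ft_force: [1.2, 0.2, 5.8]
width: -0.0003
```

```bash
python3 st.py
```

```text
16.025 [ 1.4192  0.0859  4.4883  0.0387 -0.148  -0.0523] rigF x,y 0.3068232400396183 -1.3883185757916396 [-128.0289  -34.255    42.233 ]
```

Call:
apply_moves([
  [1,[0,0,-4],0],
  [1,[0,0,-6],0],
  [1,[-3,0,-1],0],
  [1,[-5,0,0],0],
  [1,[-1.5,0,0],0],
  [1,[0,0,4],0],
  [1,[0,0,0.7],0],
  [1,[0,0,0],0],
])

```text
time: 17.02
tcp_pos: [0.4518, -0.0947, 0.1044]
ee_rot: [0.997, -0.079, -0.001, -0.0]
ft_force: [0.9, -0.8, 0.5]
width: -0.0
```

```bash
python3 st.py; python3 - <<'E'
from h import *
S=env.read_camera("scene");D=env.read_camera("side")
f=lambda p:cv2.cvtColor(p["image"],cv2.COLOR_RGB2BGR)
s=cv2.resize(f(S)[195:295,230:330],(400,400),interpolation=cv2.INTER_CUBIC)
d=cv2.resize(f(D)[200:300,280:380],(400,400),interpolation=cv2.INTER_CUBIC)
cv2.imwrite("pics/w5.png",np.hstack([s,d]))
E
```

```text
17.125 [-0.3469 -0.0715  0.6395  0.0103 -0.0464 -0.0339] rigF x,y -0.12484613934605719 0.3314659129990784 [-128.1161   59.9925  106.1884]
```

View pics/w5.png

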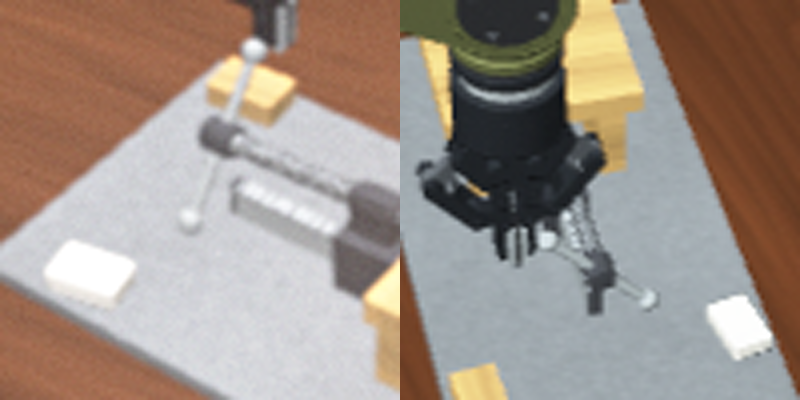

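Call:
apply_moves([
  [1,[0.8,0,0],0],
  [1,[0.4,0,0],0],
  [1,[0.4,0,0],0],
  [1,[0.4,0,-0.1],0],
])

```text
time: 17.73
tcp_pos: [0.4706, -0.101, 0.1078]
ee_rot: [0.997, -0.078, -0.003, 0.003]
ft_force: [-14.5, -10.2, 13.1]
width: 0.0002
```

```bash
python3 st.py
```

```text
17.825 [-13.8893  -9.5251  13.2982  -1.5767   2.0875  -0.1737] rigF x,y -11.580638478482623 12.22827654464554 [-131.2233   40.8486  108.653 ]
```

Call:
apply_moves([
  [1,[-2,0,0],0],
  [1,[0,-0.4,2],0],
  [1,[0,0,0],0],
])

```text
time: 18.2
tcp_pos: [0.4525, -0.0907, 0.0855]
ee_rot: [0.997, -0.079, -0.001, -0.0]
ft_force: [0.4, 0.3, -0.7]
width: -0.0001
```

```bash
python3 st.py; python3 - <<'E'
from h import *
S=env.read_camera("scene");D=env.read_camera("side")
f=lambda p:cv2.cvtColor(p["image"],cv2.COLOR_RGB2BGR)
s=cv2.resize(f(S)[190:265,255:330],(400,400),interpolation=cv2.INTER_CUBIC)
d=cv2.resize(f(D)[215:290,290:365],(400,400),interpolation=cv2.INTER_CUBIC)
cv2.imwrite("pics/w6.png",np.hstack([s,d]))
E
```

```text
18.3 [ 0.0837 -0.4866  0.3713 -0.0559  0.0293  0.0126] rigF x,y -0.46749190500742976 -0.15882856678397506 [-124.053    60.0693   86.8998]
```

View pics/w6.png

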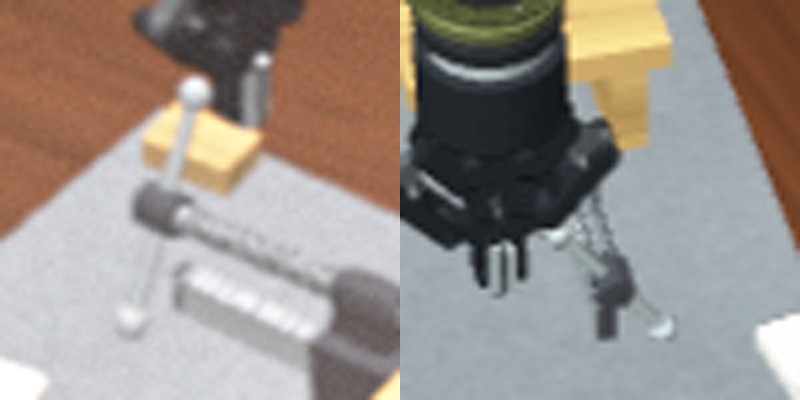

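```bash
python3 - <<'E'
from h import *
S=env.read_camera("scene");D=env.read_camera("side")
k=400/75
sc=lambda c,r:(255+c/k,190+r/k); dc=lambda c,r:(290+c/k,215+r/k)
for a,b in(((194,93),(158,237)),((130,318),(262,326)),((160,205),(213,280)),):
    X,e=tri([(S,sc(*a)),(D,dc(*b))]);print(rigc(X),e)
def ball(ph,s,x=-.126,hz=.073):
    y,z=-s*.055*np.sin(ph),hz+s*.055*np.cos(ph); w=C0+U*x+V*y; return np.r_[w,z]
for ph in np.arange(2,2.9,.1): print(round(ph,1),*[(proj(S,ball(ph,s))-[255,190])*k for s in(1,-1)],*[(proj(D,ball(ph,s))-[290,215])*k for s in(1,-1)])
E
```

```text
[-128.4419   31.4641  119.2959] [np.float64(0.0012613663743974183), np.float64(0.0012613663743975569)]
[-122.8743  -26.8098   28.6781] [np.float64(3.0092537135533384e-05), np.float64(3.00925371353623e-05)]
[-125.7329    1.3249   75.6747] [np.float64(0.0005985578666938486), np.float64(0.0005985578666936982)]
2.0 [ 90.576  309.5229] [221.3526 115.6443] [306.0335 295.1875] [120.4731 270.1897]
2.1 [ 94.6596 314.2722] [217.866  110.1899] [301.2744 302.26  ] [125.0509 262.8418]
2.2 [ 99.3327 317.9498] [213.743  105.6974] [295.68   309.1185] [130.5552 255.672 ]
2.3 [104.5407 320.5316] [209.0164 102.2233] [289.3071 315.6989] [136.9325 248.7568]
2.4 [110.2248 322.0058] [203.7258  99.8149] [282.2193 321.9404] [144.1192 242.1704]
2.5 [116.3231 322.3714] [197.9175  98.5103] [274.4858 327.7855] [152.0422 235.984 ]
2.6 [122.7711 321.6386] [191.6446  98.3367] [266.181  333.1808] [160.6196 230.2647]
2.7 [129.5023 319.8276] [184.9662  99.3098] [257.3838 338.0769] [169.7614 225.0748]
2.8 [136.4497 316.9681] [177.9476 101.4335] [248.1773 342.429 ] [179.371  220.4707]
```

Call:
apply_moves([
  [0.2,[0,0,-5.5],0],
  [0.2,[0,0.3,0],0],
  [0.2,[3,0,0],0],
  [0.2,[0,0,0],0],
  [0.2,[0,0,3.3],0],
  [0.2,[0,0,0],0],
  [0.2,[0.4,0,0],0],
])

```text
time: 19.38
tcp_pos: [0.486, -0.0993, 0.1086]
ee_rot: [0.997, -0.079, -0.0, -0.0]
ft_force: [-1.1, 0.1, 0.5]
width: 0.0341
```

```bash
python3 st.py
```

```text
19.475 [ 0.6411 -0.0465  0.1915  0.0096 -0.0172  0.0002] rigF x,y 0.054355478104370525 -0.6404532421122365 [-127.1977   25.7925  109.6608]
```

Call:
apply_moves([
  [0.2,[0.3,0,0],0],
  [0.2,[0.3,0,0],0],
  [0.2,[0.3,0,0],0],
  [0.2,[0.3,0,0],0],
])

```text
time: 19.98
tcp_pos: [0.4971, -0.1017, 0.1081]
ee_rot: [0.997, -0.079, -0.002, 0.001]
ft_force: [-7.6, -3.0, 4.1]
width: 0.0345
```

```bash
python3 st.py
```

```text
20.075 [-6.0358 -2.4216  3.6138 -0.3021  1.0121  0.0183] rigF x,y -3.3359958111779418 5.5827022385165375 [-127.5797   15.6517  108.0675]
```

Call:
apply_moves([
  [0.2,[0.4,0,-0.1],0],
  [0.2,[0.4,0,-0.1],0],
  [0.2,[0.4,0,-0.1],0],
])

```text
time: 20.45
tcp_pos: [0.5087, -0.1032, 0.1113]
ee_rot: [0.997, -0.079, -0.002, 0.0]
ft_force: [-7.5, -0.2, 5.9]
width: 0.0341
```

```bash
python3 st.py
```

```text
20.55 [-5.4287 -0.8009  4.8504  0.0193  0.9958 -0.0155] rigF x,y -1.640301809628109 5.2366196781110546 [-127.2476    3.3267  111.5854]
```

Call:
apply_moves([
  [0.2,[0.25,0,-0.1],0],
  [0.2,[0.25,0,-0.1],0],
])

```text
time: 20.8
tcp_pos: [0.5139, -0.1038, 0.1133]
ee_rot: [0.997, -0.079, -0.002, -0.0]
ft_force: [-6.5, -0.1, 4.8]
width: 0.0343
```

Call:
apply_moves([
  [0.2,[0.25,0,0],0],
])

```text
time: 20.92
tcp_pos: [0.5165, -0.1042, 0.1135]
ee_rot: [0.997, -0.079, -0.002, -0.0]
ft_force: [-5.7, 0.7, 4.7]
width: 0.0343
```

Call:
apply_moves([
  [0.2,[0.25,0,0],0],
])

```text
time: 21.05
tcp_pos: [0.519, -0.1044, 0.1134]
ee_rot: [0.997, -0.079, -0.001, -0.0]
ft_force: [-4.8, 0.2, 5.1]
width: 0.0342
```

```bash
python3 st.py
```

```text
21.15 [-5.3367  1.6799  3.6387  0.099   0.9399  0.0004] rigF x,y 0.8243626982942559 5.533783170015527 [-126.9949   -6.6674  113.4192]
```

Call:
apply_moves([
  [0.2,[0.1,0,-0.3],0],
])

```text
time: 21.28
tcp_pos: [0.5197, -0.1041, 0.1155]
ee_rot: [0.997, -0.079, -0.002, -0.001]
ft_force: [-3.5, 2.4, -2.3]
width: 0.0342
```

Call:
apply_moves([
  [0.2,[0.2,0,0],0],
])

```text
time: 21.4
tcp_pos: [0.5219, -0.1045, 0.1156]
ee_rot: [0.997, -0.079, -0.001, -0.001]
ft_force: [-5.5, 1.5, 0.9]
width: 0.034
```

Call:
apply_moves([
  [0.2,[0.2,0,0],0],
])

```text
time: 21.52
tcp_pos: [0.5242, -0.1049, 0.1158]
ee_rot: [0.997, -0.079, -0.001, -0.001]
ft_force: [-5.9, 2.9, 2.1]
width: 0.034
```

```bash
python3 st.py
```

```text
21.625 [-4.0352  3.1368  1.6178  0.452   0.7459 -0.0792] rigF x,y 2.4669631029406913 4.47617830188761 [-126.6084  -11.87    115.8803]
```

Call:
apply_moves([
  [0.2,[0.06,0,0],0],
])

```text
time: 21.75
tcp_pos: [0.5248, -0.105, 0.1158]
ee_rot: [0.997, -0.079, -0.001, -0.001]
ft_force: [-3.2, 3.3, 0.1]
width: 0.0343
```

Call:
apply_moves([
  [0.2,[0.06,0,0],0],
])

```text
time: 21.88
tcp_pos: [0.5255, -0.1051, 0.1159]
ee_rot: [0.997, -0.079, -0.001, -0.001]
ft_force: [-5.3, 2.6, 1.2]
width: 0.0342
```

Call:
apply_moves([
  [0.2,[0.06,0,0],0],
])

```text
time: 22.0
tcp_pos: [0.5261, -0.1052, 0.1159]
ee_rot: [0.997, -0.079, -0.001, -0.001]
ft_force: [-3.4, 2.9, 2.4]
width: 0.0344
```

Call:
apply_moves([
  [0.2,[0.06,0,0],0],
])

```text
time: 22.12
tcp_pos: [0.5266, -0.1053, 0.1159]
ee_rot: [0.997, -0.079, -0.001, -0.001]
ft_force: [-4.9, 2.8, 1.4]
width: 0.0343
```

Call:
apply_moves([
  [0.2,[0.1,0,0],0],
  [0.2,[0.1,0,0],0],
  [0.2,[0.1,0,0],0],
])

```text
time: 22.5
tcp_pos: [0.5297, -0.1058, 0.116]
ee_rot: [0.997, -0.079, -0.001, -0.001]
ft_force: [-4.5, 2.2, 2.3]
width: 0.0343
```

Call:
apply_moves([
  [0.2,[0.1,0,0],0],
])

```text
time: 22.62
tcp_pos: [0.5306, -0.1059, 0.116]
ee_rot: [0.997, -0.079, -0.001, -0.001]
ft_force: [-3.7, 3.3, 0.9]
width: 0.0341
```

Call:
apply_moves([
  [0.2,[0.1,0,0],0],
])

```text
time: 22.75
tcp_pos: [0.5316, -0.106, 0.116]
ee_rot: [0.997, -0.079, -0.001, -0.001]
ft_force: [-4.1, 2.9, 1.8]
width: 0.0341
```

Call:
apply_moves([
  [0.2,[0.06,0,0],0],
])

```text
time: 22.88
tcp_pos: [0.5323, -0.1062, 0.116]
ee_rot: [0.997, -0.079, -0.001, -0.001]
ft_force: [-4.8, 3.1, 1.6]
width: 0.0341
```

Call:
apply_moves([
  [0.2,[0.15,0,0.03],0],
  [0.2,[0.15,0,0.03],0],
  [0.2,[0.15,0,0.03],0],
  [0.2,[0.1,0,0],0],
])

```text
time: 23.38
tcp_pos: [0.5378, -0.107, 0.1153]
ee_rot: [0.997, -0.079, -0.001, -0.001]
ft_force: [-4.1, 3.7, 2.3]
width: 0.0344
```

```bash
python3 st.py
```

```text
23.475 [-3.3633  3.3313  2.2609  0.5183  0.699  -0.0463] rigF x,y 2.764113777875007 3.843002732307019 [-126.6295  -25.6231  115.294 ]
```

Call:
apply_moves([
  [0.2,[-0.9,0,0],0],
  [0.2,[0,0,0],0],
  [0.2,[0,0,-2],0],
  [0.2,[0,0,-4],0],
  [0.2,[0,0,-5],0],
  [0.2,[-2,5,0],0],
  [0.2,[-2,5,0],0],
  [0.2,[0,5,0],0],
  [0.2,[0,0,0],0],
])

```text
time: 24.6
tcp_pos: [0.4659, -0.251, 0.2275]
ee_rot: [0.997, -0.081, 0.001, 0.001]
ft_force: [0.2, 0.1, 0.3]
width: 0.0338
```

```bash
python3 st.py; python3 - <<'E'
from h import *
S=env.read_camera("scene");D=env.read_camera("side");W=env.read_camera("wrist")
f=lambda p:cv2.cvtColor(p["image"],cv2.COLOR_RGB2BGR)
s=cv2.resize(f(S)[190:340,240:440],(400,300),interpolation=cv2.INTER_CUBIC)
d=cv2.resize(f(D)[180:330,240:440],(400,300),interpolation=cv2.INTER_CUBIC)
w=f(W)[0:300,120:520]; w2=cv2.resize(f(S)[205:255,260:326],(400,300),interpolation=cv2.INTER_CUBIC)
cv2.imwrite("pics/w7.png",np.vstack([np.hstack([s,d]),np.hstack([w,w2])]))
E
```

```text
24.7 [ 0.1682  0.1175  0.314  -0.0197 -0.0104  0.0179] rigF x,y 0.14236317584625097 -0.1477257411246213 [-277.478    22.9599  226.7812]
```

View pics/w7.png

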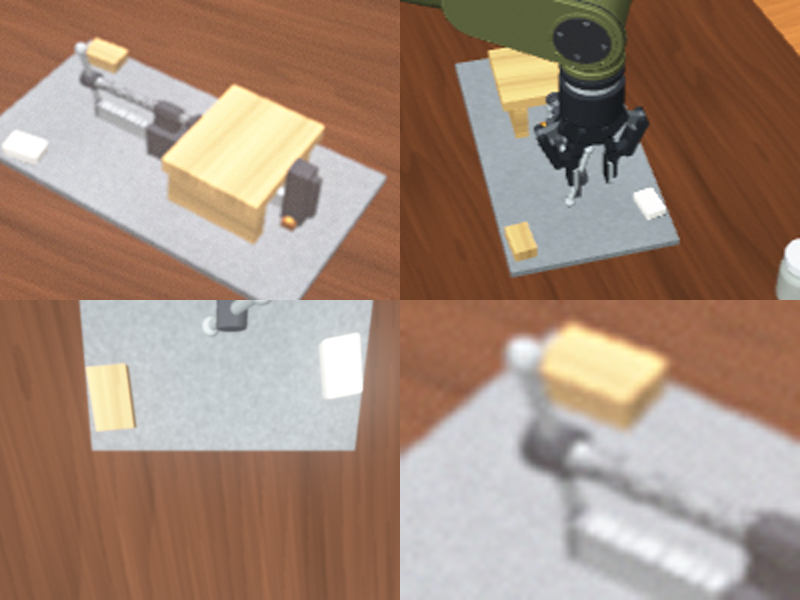

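```bash
python3 -c "
from rig import env
print(env.hand_in())"
```

```text
the job is handed in; nothing more can be done
None
```

I closed the joint with the free jaw, wound the spindle to roughly hand-tight, cleared the clamp and handed in at about 25 s; I got no verdict back.

**Jaw:** I pinched its guide low and slid it at about 24 mm/s. I slowed near the work until it stopped at about 18 N, slightly over the 14–16 N you gave. I did not measure the jaw's lean directly. The tommy bar's head sat about 3 mm lower than a resting jaw would put it, which fits the jaw having leaned and bitten.

**Spindle:** I turned it about 2.9 rad, using both ends of the tommy bar. The last slow readings came to 4.6–4.7 N at the end of the bar, about 47 N of squeeze. I then added about 0.1 rad, so I estimate about 50 N. Single readings scattered by about 1 N, and faster turning gave up to about 54 N, so the squeeze is good to about 6 N either way.

**What went wrong:** The fingertip slipped off the tommy bar's ball once, at about 9 N sideways. One sideways push at a bad angle reached about 22 N in total before I re-approached from above with the fingers straddling the ball.

**Last checks:** The final pictures show the joint closed and the boards against the fixed jaw with their ends in line. I judged that they lie flat on the risers by eye. The offcut and wax block look unmoved; I did not check the other things on the table separately. The gripper was clear, with force close to zero.

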